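# Hold the lock box's spring lock open with its key

## Task

Take the square-headed key out of the wooden rack, put it through the keyhole in the lid of the grey lock box and work it fully home; its pins are sticky, so wiggle the key a little if it catches. Turn it a quarter turn clockwise to its stop so that the bolt draws back, and finish while still gripping the key and holding it turned, because the lock springs shut if the key is let go. Leave the round-headed key in the rack and do not disturb the egg timer or the spice jar.

Things in the scene. Friction and masses are not known exactly. Their poses are not given: they have to be found in the camera images.
- key: Steel key with a flat SQUARE black head, 70 mm tall, 45 g, standing tip-down in one of the rack's slots. Origin at the lower end (tip), z up the shank to the head, x across its thickness, y along its width. Bottom up: bit 14 (y) x 5 mm (x), z=0 to 12, rounded lower edge; round shank 5 mm; shoulder disc 16 mm wide; head 32 (y) x 10 mm (x), z=38 to 70. The bit and head are alike on both faces
- key_bow (a point): Centre of the square head, 54 mm above the key's tip: grip here, across the 10 mm thickness (key's x)
- key_shoulder (a point): Centre of the underside of the key's shoulder disc, 20 mm above the tip. Fully home, it rests on the lock plate
- key_tip (a point): Lower end of the key (its origin)
- spare_key: The other key: the same below, but with a ROUND black knob for a head (26 mm diameter seen from above, top 64 mm above its tip). Origin and axes as for the key. It stays in the rack
- key_rack: Fixed wooden block, 46 (x) x 130 (y) x 34 mm high, origin at the centre of its underside. Two slots 16 (y) x 7 mm (x), 26 mm deep, in its top at y = -35 and +35 mm; a key stands in each, shoulder on the block, tip 14 mm above the worktop. Lift a key 25 mm to clear it. Box and rack change sides from run to run, and so do the keys in the rack
- lockbox: Fixed grey steel box, 134 (x) x 184 (y) mm, lid top at z=52 mm, origin at the centre of its underside, near side to -x. A raised 48 mm square steel lock plate on the lid has its top at z=58 mm. A low bar handle (top at 62 mm) lies on the far half of the lid, a bolt guide and keeper (top at 63 mm) at its near edge
- lock_face (a point): Centre of the keyhole in the top of the lock plate: 10 mm towards -x from the box's origin, 58 mm up; axes as the box. Hole straight down, 16 mm long along y, 7 mm wide along x: the key's axes must line up with the box's (either way round). The plate is 6 mm thick; under it is the turning plug. Only with the key fully home (tip 20 mm below the face) can it turn; turned, it is captive
- plug (a joint): Lock plug (slot 15.4 x 6.4 mm): 0 at rest, grows clockwise from above (negative about z), stop at 1.571 rad, sprung back with 0.07 N m. Two sprung pins in it, 11 and 16 mm below the face, grip the bit: about 25 N pushes it straight in, 15 N if rocked 3 degrees to and fro. The key has 0.1 rad of play, so turn the hand 0.15 to 0.25 rad beyond the quarter turn
- bolt (a joint): Travel of the flat steel bolt on the lid that locks it to the keeper at the near edge, driven by the plug: 0 thrown, 0.014 m drawn back at the quarter turn
- egg_timer: Red wind-up timer, 63 mm diameter, 55 mm high, standing between box and rack; origin at the centre of its underside
- spice_jar: Spice jar with a red cap, 45 mm diameter, 106 mm high, standing between box and rack, farther back; origin at the centre of its underside. Behind it, a wall cupboard overhangs the worktop beyond x = 0.56 m, from 0.46 m up: keep the wrist clear of it
Mind the look-alikes: they are no part of the job. Leave any orange, white or yellow look-alike of the spare_key alone.

How it is judged:
On the way, in this order (a step that is already met when the one before it is completed fails the run):
1. the key's end is through the keyhole plate (z of key_tip in the frame of lock_face below -0.005 m and horizontal distance between key_tip and lock_face below 0.004 m and value of joint plug below 0.4 rad), for 0.05 s.
2. the key is fully home, past the pins, with the plug not yet turned (z of key_shoulder in the frame of lock_face below 0.0035 m and horizontal distance between key_shoulder and lock_face below 0.004 m and angle between key's own z axis and vertical below 0.1 rad and value of joint plug below 0.5 rad), for 0.1 s.
3. the key is turned a quarter, in the hand (z of key_shoulder in the frame of lock_face below 0.0035 m and horizontal distance between key_shoulder and lock_face below 0.004 m and angle between key's own z axis and vertical below 0.1 rad and value of joint plug above 1.3 rad and contact force between the fingers and key above 2 N), for 0.2 s.
At the end, for the whole second after the job is handed in: Key in the fingers (over 2 N) and still, upright, shoulder within 3.5 mm of the lock plate and 4 mm of the keyhole centre; plug turned over 1.3 rad, bolt drawn back over 11 mm; round-headed key still in the rack; timer and jar upright (all of step 3 and value of joint bolt above 0.011 m and linear speed of key below 0.03 m/s and z of spare_key in the frame of key_rack below 0.018 m and angle between each of egg_timer, spice_jar's own z axis and vertical below 0.15 rad); the arm keeps its last pose, push and grip.
It fails at once if the round-headed key is taken or pushed out of its slot (distance of spare_key from where it was at the start of the episode above 0.012 m).
It fails at once if the egg timer is moved more than 20 mm (distance of egg_timer from where it was at the start of the episode above 0.02 m).
It fails at once if the spice jar is moved more than 20 mm (distance of spice_jar from where it was at the start of the episode above 0.02 m).
It also fails if it takes over 61 s, if anything falls off the work surface, if the arm or the gripper's body presses on something with over 40 N, if the wrist force passes 120 N, or if a joint passes its speed limit or range.

## Robot

A 6-joint arm with a two-finger parallel gripper is mounted at the origin on a cart in front of the work surface, level with it; the furniture and walls round the work are solid. World frame = base frame: x ahead of the robot, y to its left, z up, the work surface at z = 0. Lengths are in m, angles in rad, forces in N, time in s.
With the tool pointing down it reaches from about 0.375 to 0.9 m from the base axis. Payload 3.1 kg.
Tool frame: the origin (TCP) lies midway between the tips of the shut fingers; the grasp point (between the pads) lies 19 mm behind it; x points along the fingers, z is the direction in which the jaws open and shut, and the axes are right-handed (so a half turn about x gives the same grasp; the last joint's range is limited). The gripper opens to 85 mm and grips with 20 to 120 N. Pads are 22 mm wide; open, the fingers measure 114 mm over their backs; the gripper's body (76 mm by 85 mm) begins 54 mm behind the grasp point. The pads swing forward as they close: fully open they stand 13 mm farther back than shut.
Start: joints at [1.06, 0.527, 1.433, -0, 1.181, -0.178], TCP at [0.204, 0.591, 0.231] pointing down, gripper open.
Joint ranges: [-3.08, 3.08], [-0.75, 2.2], [0.22, 2.44], [-1.43, 4.57], [0, 2.65], [-2.85, 2.85]. Speed limits (rad/s): [2.79, 2.79, 3.14, 3.14, 3.14, 3.14].

## Interface

Orientations are given as a unit quaternion [x, y, z, w].
In Python, from station import status, snapshot, camera_params, ticket gives the robot as it stands.
- The arm moves only by the tool arm_command, never from a script. Its argument "series" is a list that holds one entry, the list of rows, each a list of 4 numbers: the shift along the tool's x, y, z in mm, then the turn about the tool's x in rad. A call has 1 to 10 rows; each row shifts and turns the commanded pose from where the row before left it, along the tool's axes as they then stand; what a row does not reach is not made up. A row lasts 1/10 s, in which the tool goes at most 50 mm and 8.59 degrees, less where a joint would pass 70% of its speed; a pose out of reach is approached as far as the arm can. A call is refused whole if a number of a shift passes 50 or a number of a turn 0.15, either way. A call with a gripper value outside its range is refused whole. "jaw" is the opening in per cent of the stroke, from 0 (shut) to 100 (fully open), set as the call begins (left out, the last holds). The fingers move at their own pace and stop on an object; "force" is the grip in N (left out, the last holds). Time passes only in rows, so rows that do not move let the fingers close. It gives the time, the measured TCP pose, the force and the opening at its end, in the units of the state.
- status.sense(): the state, without advancing time (a new reading comes with each control period).
- snapshot(name): name is "scene" or "top"; returns the picture (480x640x3 uint8, red, green, blue); there is no depth.
- camera_params(name): a dict with "fovy" (degrees; the focal length in pixels is half the picture's height over the tangent of half this angle, whatever the lens; pixels are square), "cx", "cy" (the principal point, pixels), "k1" (the pictures are not rectified: a ray, as slopes to the right and down, at radius r is drawn at 1 + k1 r^2 times it, then the intrinsics apply), "extrinsics" (4x4, takes a point from camera to world coordinates). Camera axes: x right, y down, z forward; pixel columns grow to the right and rows downward; lengths in m; the calibration is good to about 2 mm. A picture is of the moment at which its call begins. camera_params takes no time and is no camera call.
- ticket.sign_off(): hands the job in, once; it reports no verdict.
The state is a dict: "t": time; "q": joint angles; "qd": joint speeds; "tau": joint torques, N m; "tcp_pos": TCP position; "tool_rot": TCP orientation; "force": force on the tool from outside, world axes, zero at the start; "ft_torque": the same for the moment, N m; "finger_gap": opening from 0.0 (shut) to 1.0 (fully open).
Only numpy, scipy, OpenCV 4.12 (cv2) and the standard library are available. Lean on these libraries where they do the work, as an engineer would, in place of code of your own. Each camera call takes 0.05 s, during which the arm holds its last target. There are 200 camera calls.

## Working session

There is one attempt and no reset: what is moved stays moved. The work goes in short steps, Python scripts to look and compute and a tool call to move; the robot and the scene stay as the last step left them, time stands still between calls to the robot, and variables do not carry over. Pictures are saved under pics/ and viewed, about 8 in all and at most 12, crops included, and the job is handed in when it is done.

Besides the shell and the picture viewer there is one more tool, called after ">>>" as a command line: name --argument value ..., lists and objects as JSON in quotes. arm_command: Moves the arm, as the interface text tells. Its arguments: {"type":"object","properties":{"series":{"type":"array"},"jaw":{"type":"number"},"force":{"type":"number"}},"required":["series"]}

```bash
ls; mkdir -p pics; python3 - <<'E'
from station import status, snapshot, camera_params
import cv2
print(status.sense())
for n in("scene","top"):
    cv2.imwrite(f"pics/{n}0.png",snapshot(n)[:,:,::-1]); print(n,camera_params(n))
E
```

```text
pics
{'t': 0.0, 'q': array([ 1.06052354e+00,  5.28484570e-01,  1.43394217e+00,  2.06890491e-05,
        1.18137825e+00, -1.78512210e-01]), 'qd': array([-0.0010582 , -0.00071134,  0.00035972,  0.00040455,  0.00038595,
        0.00140543]), 'tau': array([-1.42617482e-03, -4.42354238e+01, -1.78020859e+01, -6.32866813e-04,
        8.65912327e-03,  1.49735132e-05]), 'tcp_pos': array([0.20317854, 0.59027957, 0.23030963]), 'tool_rot': array([-0.41090163,  0.57640849,  0.41024612,  0.57498803]), 'force': array([-0.04084124,  0.36399207,  0.67826193]), 'ft_torque': array([-0.00339197,  0.00658612,  0.00392927]), 'finger_gap': 1.003350716028135}
scene {'fovy': 50.08792752324556, 'cx': 324.21706095604856, 'cy': 234.21540532397114, 'k1': -0.038679254615858825, 'extrinsics': array([[-0.46370149, -0.52292993,  0.71520991, -0.21306559],
       [-0.88579776,  0.2567458 , -0.38657977,  0.37758432],
       [ 0.01852699, -0.81278896, -0.58226357,  0.61109378],
       [ 0.        ,  0.        ,  0.        ,  1.        ]])}
top {'fovy': 53.32186940995565, 'cx': 321.577344740505, 'cy': 236.39230894722564, 'k1': 0.0023048016371392654, 'extrinsics': array([[-0.01951561, -0.97273846,  0.23108231,  0.23722597],
       [-0.99979244,  0.02033923,  0.00118226,  0.01750182],
       [-0.00585007, -0.23101127, -0.97293349,  1.08772161],
       [ 0.        ,  0.        ,  0.        ,  1.        ]])}
```

View pics/top0.png

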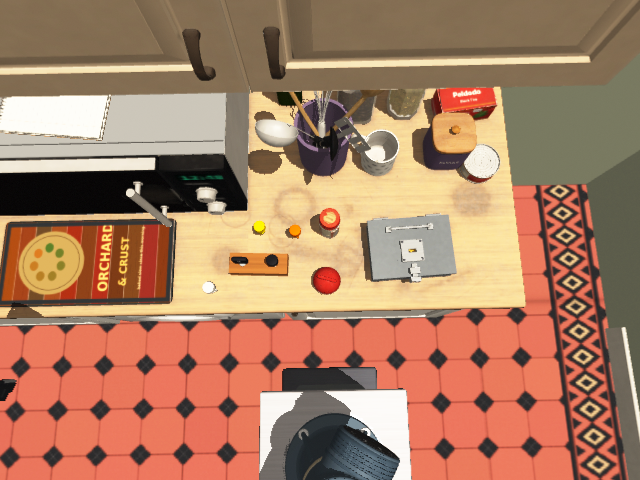

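View pics/scene0.png

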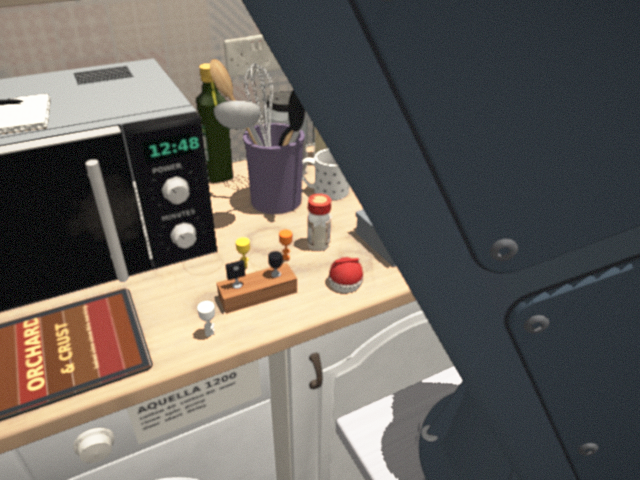

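The candidates in the top view are the rack's left key at (238,262), which has a square head, and its right key at (272,261), which has a round head. The look-alikes are white (209,287), yellow (260,227) and orange (295,231). The left rack key fits the description; I'll confirm it in an enlarged crop.

```bash
python3 - <<'E'
import cv2,numpy as np
t=cv2.imread("pics/top0.png"); s=cv2.imread("pics/scene0.png")
R=lambda im,x,y,w,h,k:cv2.resize(im[y:y+h,x:x+w],None,fx=k,fy=k,interpolation=cv2.INTER_CUBIC)
a=R(t,360,205,100,85,5)   # 500x425
b=R(t,222,245,75,35,4)   # 300x140
c=R(s,205,240,100,75,3)   # 300x225
o=np.zeros((425,800,3),np.uint8);o[:,:500]=a;o[:140,500:]=b;o[150:375,500:]=c
cv2.imwrite("pics/crop1.png",o)
E
```

```text
(no output)
```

View pics/crop1.png

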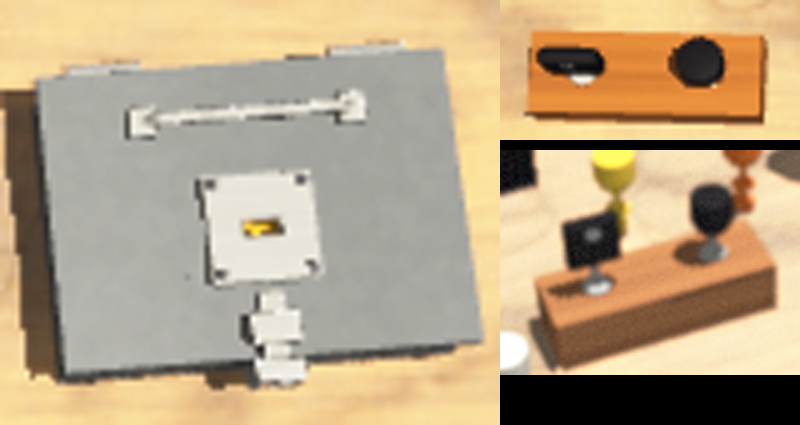

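The crop confirms it: the left rack key at (238,262) has the flat square head, and the right one has the round knob. The keyhole is at crop (263,228). Next I'll fit the rack and box poses from the corners.

```bash
cat > h.py <<'E'
import numpy as np,cv2
from scipy.optimize import least_squares
from station import status,camera_params
def proj(n,P):
    c=camera_params(n);E=c["extrinsics"];f=240/np.tan(np.radians(c["fovy"]/2))
    p=(np.atleast_2d(P)-E[:3,3])@E[:3,:3];s=p[:,:2]/p[:,2:]
    return s*(1+c["k1"]*(s**2).sum(1,keepdims=True))*f+[c["cx"],c["cy"]]
def place(v,L):
    c,s=np.cos(v[2]),np.sin(v[2]);L=np.asarray(L,float)
    return np.c_[v[0]+c*L[:,0]-s*L[:,1],v[1]+s*L[:,0]+c*L[:,1],L[:,2]]
def fit(obs,v0):  # obs: list of (cam,local pts,pixels)
    f=lambda v:np.concatenate([(proj(n,place(v,L))-px).ravel() for n,L,px in obs])
    r=least_squares(f,v0,loss="soft_l1");return r.x,f(r.x).reshape(-1,2)
def unproj(n,px,z):
    return least_squares(lambda v:(proj(n,[v[0],v[1],z])-px).ravel(),[.5,0]).x
E
cat > m.py <<'E'
from h import *
np.set_printoptions(precision=4,suppress=True)
up=lambda a,k,o:(np.array(a)+.5)/k-.5+o
rect=lambda x,y,z,ox=0:[[ox+x,y,z],[ox+x,-y,z],[ox-x,-y,z],[ox-x,y,z]] # TL TR BR BL
bl=up([(40,78),(442,50),(482,341),(67,370)],5,[360,205]); bp=up([(199,178),(310,172),(323,278),(213,285)],5,[360,205])
hole=up([(263,228)],5,[360,205])
lo=[("top",rect(.067,.092,.052),bl),("top",rect(.024,.024,.058,-.010),bp),("top",[[-.01,0,.058]],hole)]
b,r=fit(lo,[.45,-.17,0]);print("box",b,"\n",r.T)
print("hole",place(b,[[-.01,0,.058]]), "hole direct",unproj("top",hole,.058))
rt=up([(30,31),(262,38),(260,117),(28,111)],4,[222,245]); rs=up([(38,128),(247,75),(275,116),(58,172)],3,[205,240])
for lo in ([("top",rect(.023,.065,.034),rt)],[("scene",rect(.023,.065,.034),rs)],[("top",rect(.023,.065,.034),rt),("scene",rect(.023,.065,.034),rs)]):
    b,r=fit(lo,[.45,.17,0]);print("rack",b,"key",place(b,[[0,.035,.068]]),"\n",r.T)
print(status.sense()["tcp_pos"])
# head top centre check (crop px)
print("head", unproj("top",up([(72,57)],4,[222,245]),.084), unproj("scene",up([(91,90)],3,[205,240]),.068))
for n,px in(("timer",(327,281)),("jar",(330,218))):print(n,unproj("top",np.array([px]),.05 if n=="timer" else .106))
E
python3 m.py
```

```text
box [ 0.4567 -0.1787  0.0502] 
 [[-0.7895  0.3961  0.4344 -0.5627  0.5395 -0.0145 -0.0228  0.1023 -0.2032]
 [-0.24   -0.2709  0.4475  0.5451  0.0313 -0.2725 -0.1318 -0.0027 -0.1005]]
hole [[ 0.4467 -0.1792  0.058 ]] hole direct [ 0.4465 -0.1796]
rack [ 0.429   0.1625 -0.0449] key [[0.4306 0.1975 0.068 ]] 
 [[ 0.4777  0.1821 -0.1858 -0.465 ]
 [-0.0113 -0.3878  0.1436  0.2294]]
rack [ 0.427   0.1603 -0.0538] key [[0.4289 0.1952 0.068 ]] 
 [[-1.0903  0.563   0.9354 -0.421 ]
 [-0.4818 -1.6944  0.065   1.8441]]
rack [ 0.4282  0.1612 -0.0511] key [[0.43   0.1961 0.068 ]] 
 [[ 1.1569  0.8515  0.3626  0.0937 -1.7914 -0.2026  0.1999 -1.0808]
 [ 0.1606  0.1347  0.6734  0.4014 -0.6573 -1.9654 -0.2448  1.6344]]
[0.2032 0.5904 0.2304]
head [0.4299 0.1947] [0.43   0.1958]
timer [0.3834 0.0089]
jar [ 0.5103 -0.    ]
```

```bash
cat > go.py <<'E'
import sys
from h import *
from scipy.spatial.transform import Rotation as R
np.set_printoptions(precision=4,suppress=True)
s=status.sense();M=R.from_quat(s["tool_rot"]).as_matrix()
print("t",s["t"],"tcp",s["tcp_pos"],"F",s["force"],"T",s["ft_torque"],"gap",s["finger_gap"],"q",s["q"])
print("toolx",M[:,0],"yaw tool z",np.arctan2(M[1,2],M[0,2]))
if len(sys.argv)>1:
    t=np.array(eval(sys.argv[1]));yaw=t[3]
    dy=np.arctan2(M[1,2],M[0,2])-yaw; dy=(dy+np.pi/2)%np.pi-np.pi/2
    T=M@R.from_rotvec([dy,0,0]).as_matrix()
    print("turn",dy,"then shift mm",1000*T.T@(t[:3]-s["tcp_pos"]))
E
python3 go.py "[.430,.197,.16,-.047]"
```

```text
t 0.1 tcp [0.2032 0.5904 0.2304] F [-0.779   0.0212 -0.2912] T [-0.0238 -0.0244 -0.0071] gap 1.000255990325013 q [ 1.0605  0.5284  1.4338 -0.      1.1814 -0.1785]
toolx [-0.0009 -0.0017 -1.    ] yaw tool z 1.2390234689590351
turn 1.2860234689590353 then shift mm [  70.8857 -382.1394  245.0559]
```

>>> arm_command --series '[[[0, 0, 0, 0.143], [0, 0, 0, 0.143], [0, 0, 0, 0.143], [0, 0, 0, 0.143], [0, 0, 0, 0.143], [0, 0, 0, 0.143], [0, 0, 0, 0.143], [0, 0, 0, 0.143], [0, 0, 0, 0.142], [0, 0, 0, 0]]]' --jaw 60

```text
t: 1.1
tcp_pos: [0.2034, 0.5906, 0.2308]
tool_rot: [0.016, 0.707, -0.017, 0.707]
force: [-0.6, -0.2, -0.1]
finger_gap: 0.599
```

>>> arm_command --series '[[[0, -38, 24.5, 0], [0, -38, 24.5, 0], [0, -38, 24.5, 0], [0, -38, 24.5, 0], [0, -38, 24.5, 0], [0, -38, 24.5, 0], [0, -38, 24.5, 0], [0, -38, 24.5, 0], [0, -38, 24.5, 0], [0, -38, 24.5, 0]]]'

```text
t: 2.1
tcp_pos: [0.431, 0.1981, 0.2313]
tool_rot: [0.015, 0.707, -0.015, 0.707]
force: [0.1, 0.4, 0.1]
finger_gap: 0.599
```

>>> arm_command --series '[[[20, 0, 0, 0], [20, 0, 0, 0], [20, 0, 0, 0], [10, 0, 0, 0], [0, 0, 0, 0], [0, 0, 0, 0]]]'

```text
t: 2.7
tcp_pos: [0.4307, 0.2, 0.1616]
tool_rot: [0.016, 0.707, -0.016, 0.707]
force: [0.5, 0.0, 0.1]
finger_gap: 0.594
```

```bash
python3 go.py "[.430,.197,.050,-.047]"; python3 - <<'E'
from station import snapshot
import cv2,numpy as np
t=snapshot("top")[:,:,::-1]; s=snapshot("scene")[:,:,::-1]
cv2.imwrite("pics/top1.png",t);cv2.imwrite("pics/scene1.png",s)
R=lambda im,x,y,w,h,k:cv2.resize(im[y:y+h,x:x+w],None,fx=k,fy=k,interpolation=cv2.INTER_CUBIC)
o=np.zeros((450,800,3),np.uint8);o[:450,:400]=R(t,200,190,133,150,3)[:450,:400] if 0 else cv2.resize(t[190:340,200:333],(400,450));o[:,400:]=cv2.resize(s[150:330,180:340],(400,450))
cv2.imwrite("pics/c2.png",o)
E
```

```text
t 2.7 tcp [0.4307 0.2    0.1616] F [0.4605 0.0072 0.1258] T [0.012  0.0226 0.0241] gap 0.594143786510907 q [0.1989 0.4379 1.873  0.     0.8302 0.2445]
toolx [ 0.0004  0.0001 -1.    ] yaw tool z -0.04563064810383841
turn 0.001369351896161497 then shift mm [111.6065  -3.0714  -0.6056]
```

View pics/c2.png

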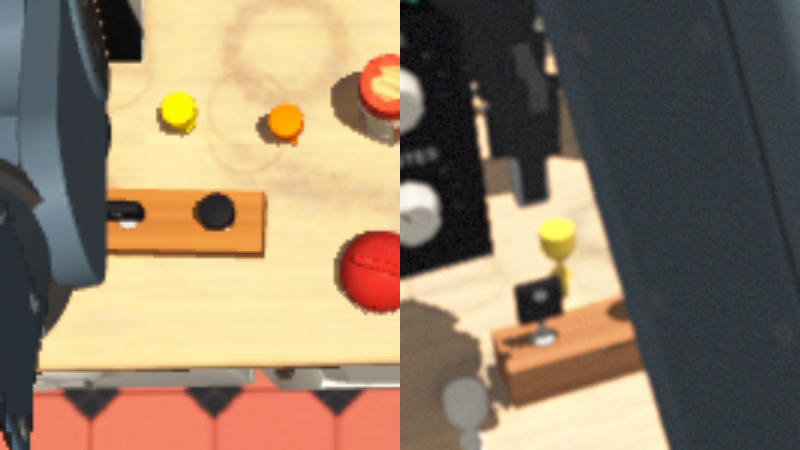

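>>> arm_command --series '[[[25, -3, 0, 0], [25, 0, 0, 0], [25, 0, 0, 0], [20, 0, 0, 0], [14, 0, 0, 0], [0, 0, 0, 0], [0, 0, 0, 0]]]'

```text
t: 3.5
tcp_pos: [0.4309, 0.197, 0.0529]
tool_rot: [0.017, 0.706, -0.016, 0.707]
force: [-0.4, -0.6, 0.7]
finger_gap: 0.599
```

>>> arm_command --series '[[[0, 0, 0, 0], [0, 0, 0, 0], [0, 0, 0, 0], [0, 0, 0, 0], [0, 0, 0, 0], [0, 0, 0, 0]]]' --jaw 0 --force 30

```text
t: 4.1
tcp_pos: [0.4308, 0.1969, 0.0531]
tool_rot: [0.017, 0.706, -0.016, 0.707]
force: [-0.0, -0.5, 6.6]
finger_gap: 0.108
```

```bash
python3 go.py "[.430,.197,.050,-.047]"
```

```text
t 4.1 tcp [0.4308 0.1969 0.0531] F [-0.0403 -0.5101  6.606 ] T [ 0.0062  0.1174 -0.0029] gap 0.10811288547618485 q [0.1922 0.646  1.9492 0.     0.5449 0.2392]
toolx [ 0.0015  0.0003 -1.    ] yaw tool z -0.04698590668977608
turn 1.409331022395044e-05 then shift mm [ 3.0724  0.0297 -0.7734]
```

>>> arm_command --series '[[[0, 0, 0, 0], [-4, 0, 0, 0], [-8, 0, 0, 0], [-15, 0, 0, 0], [-20, 0, 0, 0], [-30, 0, 0, 0], [-40, 0, 0, 0], [-35, 0, 0, 0], [0, 0, 0, 0]]]' --force 80

```text
t: 5.0
tcp_pos: [0.4332, 0.1975, 0.209]
tool_rot: [0.017, 0.703, -0.016, 0.711]
force: [0.2, 0.0, 0.2]
finger_gap: 0.099
```

```bash
python3 go.py "[.4467,-.1792,.20,.050]"; python3 - <<'E'
from station import snapshot
import cv2,numpy as np
t=snapshot("top")[:,:,::-1]; s=snapshot("scene")[:,:,::-1]
cv2.imwrite("pics/top2.png",t);cv2.imwrite("pics/scene2.png",s)
o=np.zeros((450,800,3),np.uint8);o[:,:400]=cv2.resize(t[190:340,200:333],(400,450));o[:,400:]=cv2.resize(s[150:330,180:340],(400,450))
cv2.imwrite("pics/c3.png",o)
E
```

```text
t 5.0 tcp [0.4332 0.1975 0.209 ] F [0.2188 0.0264 0.1845] T [ 0.0346 -0.0005  0.0102] gap 0.09902673986108573 q [0.1925 0.3577 1.8285 0.     0.9446 0.2392]
toolx [ 0.0105  0.0021 -0.9999] yaw tool z -0.046727976239250436
turn -0.09672797623925034 then shift mm [   8.3548 -376.9262   -5.4725]
```

View pics/c3.png

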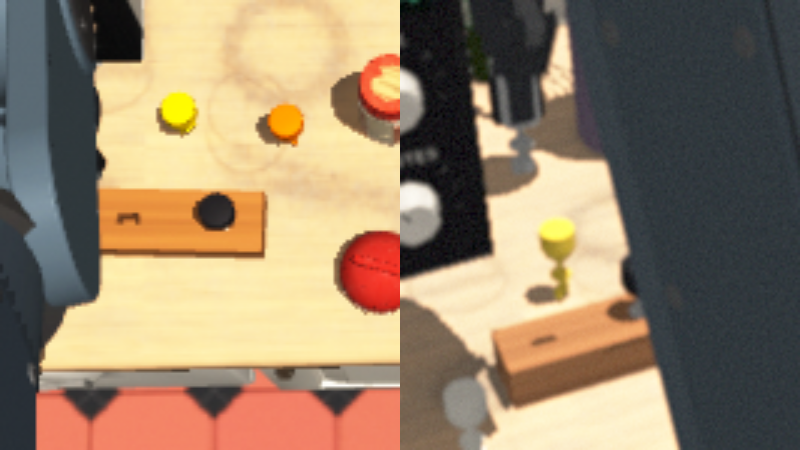

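The square-headed key is in the fingers, clear of the rack. The empty slot shows at crop (128,217) and the round key still stands at (216,211).

>>> arm_command --series '[[[0, 0, 0, -0.097], [0, -35, 0, 0], [0, -42, 0, 0], [0, -42, 0, 0], [0, -42, 0, 0], [0, -42, -1, 0], [0, -42, -1, 0], [0, -42, -1, 0], [0, -42, -1, 0], [0, -35, -1, 0]]]'

```text
t: 6.1
tcp_pos: [0.4423, -0.1686, 0.2027]
tool_rot: [-0.017, 0.708, 0.018, 0.706]
force: [-0.6, 0.1, -0.9]
finger_gap: 0.105
```

>>> arm_command --series '[[[20, -10, 0, 0], [20, -3, 0, 0], [15, 0, 0, 0], [15, 0, 0, 0], [0, 0, 0, 0], [0, 0, 0, 0], [0, 0, 0, 0]]]'

```text
t: 6.8
tcp_pos: [0.4442, -0.1799, 0.1344]
tool_rot: [-0.018, 0.707, 0.018, 0.707]
force: [-0.1, -0.1, -0.2]
finger_gap: 0.102
```

```bash
python3 go.py "[.4467,-.1792,.107,.050]"; python3 - <<'E'
from h import *
from station import snapshot
t=cv2.imread("pics/top2.png")
print("slot top",unproj("top",np.array([[(128.5)/400*133-.5+200,217.5/3-.5+190]]),.034),"scene",unproj("scene",np.array([[143.5/2.5-.5+180,340.5/2.5-.5+150]]),.034))
t=snapshot("top")[:,:,::-1]; s=snapshot("scene")[:,:,::-1]
cv2.imwrite("pics/top3.png",t);cv2.imwrite("pics/scene3.png",s)
o=np.zeros((450,800,3),np.uint8);o[:,:400]=cv2.resize(t[190:310,355:462],(400,450));o[:,400:]=cv2.resize(s[130:310,300:460],(400,450))
cv2.imwrite("pics/c4.png",o)
E
```

```text
t 6.8 tcp [ 0.4442 -0.1799  0.1344] F [-0.1251 -0.0749 -0.1912] T [-0.0306  0.0087 -0.0055] gap 0.10214886740107028 q [-0.6186  0.4911  1.8855 -0.      0.765  -0.6687]
toolx [-0.0001  0.     -1.    ] yaw tool z 0.050150324868717
turn 0.0001503248687169112 then shift mm [27.4105  0.6109  2.5462]
slot top [0.43228304 0.19759295] scene [0.42861713 0.19589328]
```

View pics/c4.png

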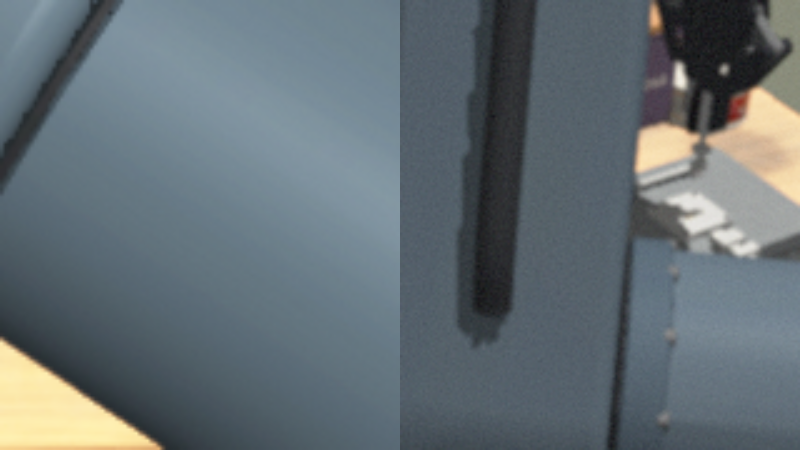

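>>> arm_command --series '[[[10, 0.6, 2.5, 0], [10, 0, 0, 0], [7, 0, 0, 0], [0, 0, 0, 0], [0, 0, 0, 0], [0, 0, 0, 0]]]'

```text
t: 7.5
tcp_pos: [0.4467, -0.1793, 0.1074]
tool_rot: [-0.018, 0.707, 0.018, 0.707]
force: [-0.3, 0.2, -0.6]
finger_gap: 0.103
```

```bash
python3 go.py "[.4467,-.1792,.107,.050]"; python3 - <<'E'
from h import *
from station import snapshot
s=np.mean([snapshot("scene")[:,:,::-1].astype(float) for _ in range(4)],0).astype(np.uint8)
cv2.imwrite("pics/scene4.png",s)
P=place([.4467,-.1792,.05],[[0,0,.058],[.024,.024,.058],[.024,-.024,.058],[-.024,-.024,.058],[-.024,.024,.058],[0,0,.068],[0,0,.088]])
print(proj("scene",P).round(1))
cv2.imwrite("pics/c5.png",cv2.resize(s[170:245,400:500],(800,600),interpolation=cv2.INTER_CUBIC))
E
```

```text
t 7.5 tcp [ 0.4467 -0.1793  0.1074] F [-0.2887  0.1943 -0.6419] T [-0.0059  0.0239 -0.0445] gap 0.10279047546529735 q [-0.6145  0.5434  1.9003 -0.      0.6977 -0.6644]
toolx [ 0.0002 -0.0001 -1.    ] yaw tool z 0.049975262315017754
turn -2.4737684982234498e-05 then shift mm [0.3637 0.1417 0.0052]
[[414.2 214.7]
 [397.1 212.1]
 [416.1 205.8]
 [431.6 217.4]
 [412.2 224.1]
 [414.8 210.4]
 [416.1 201.7]]
```

View pics/c5.png

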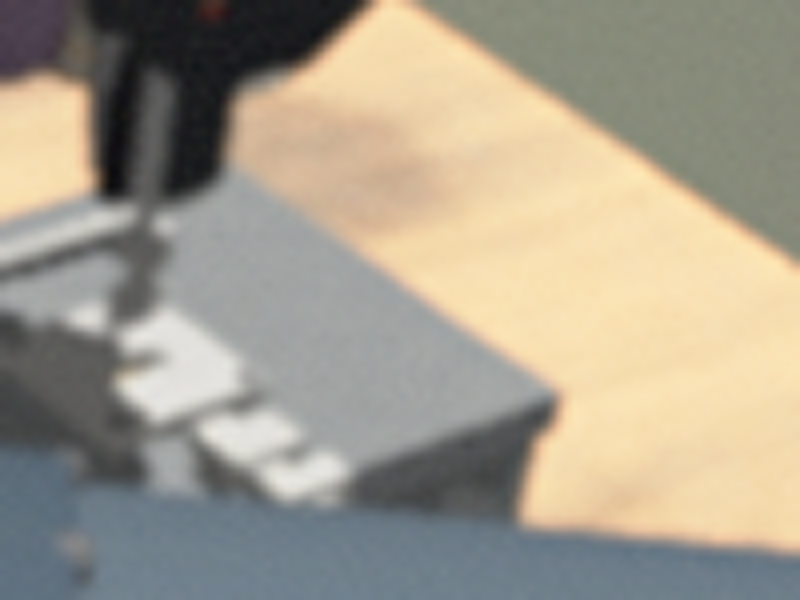

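Pictures so far: 7. The key tip hangs at crop (132,315), just above the plate, and the slot shows near (135,365). The remaining offset is within a few mm, so I'll feel for the hole.

>>> arm_command --series '[[[4, 0, 0, 0], [3, 0, 0, 0], [2, 0, 0, 0], [2, 0, 0, 0], [1, 0, 0, 0], [0, 0, 0, 0]]]'

```text
t: 8.3
tcp_pos: [0.4465, -0.1792, 0.0951]
tool_rot: [-0.018, 0.707, 0.018, 0.707]
force: [0.1, -0.4, -0.4]
finger_gap: 0.102
```

```bash
python3 go.py "[.4467,-.1792,.095,.050]"
```

```text
t 8.3 tcp [ 0.4465 -0.1792  0.0951] F [ 0.0881 -0.4152 -0.4497] T [ 0.0378 -0.0031  0.0022] gap 0.10225173436902481 q [-0.6144  0.5669  1.9082 -0.      0.6669 -0.6644]
toolx [-0.0004  0.0002 -1.    ] yaw tool z 0.049994430819187724
turn -5.569180812292629e-06 then shift mm [ 0.1001 -0.0381  0.2049]
```

>>> arm_command --series '[[[1, 0, 0, 0], [1, 0, 0, 0], [1, 0, 0, 0], [0, 0, 0, 0]]]'

```text
t: 8.7
tcp_pos: [0.4465, -0.1792, 0.0922]
tool_rot: [-0.018, 0.707, 0.018, 0.707]
force: [-0.5, 0.2, -0.9]
finger_gap: 0.1
```

>>> arm_command --series '[[[1, 0, 0, 0], [1, 0, 0, 0], [1, 0, 0, 0], [0, 0, 0, 0]]]'

```text
t: 9.1
tcp_pos: [0.4465, -0.1792, 0.0892]
tool_rot: [-0.018, 0.707, 0.018, 0.707]
force: [-0.4, 0.1, 0.1]
finger_gap: 0.106
```

```bash
python3 go.py "[.4467,-.1792,.095,.050]"
```

```text
t 9.1 tcp [ 0.4465 -0.1792  0.0892] F [-0.4132  0.1259  0.0668] T [0.0179 0.0251 0.0251] gap 0.10571570800257028 q [-0.6144  0.5784  1.9117 -0.      0.6517 -0.6644]
toolx [-0.0003  0.0001 -1.    ] yaw tool z 0.04998513236810365
turn -1.4867631896287037e-05 then shift mm [-5.828  -0.0125  0.1838]
```

It went straight in, about 8 mm deep. Now past the pins, with rocking.

>>> arm_command --series '[[[1, 0, 0, 0.05], [1, 0, 0, -0.1], [1, 0, 0, 0.1], [1, 0, 0, -0.1], [1, 0, 0, 0.1], [1, 0, 0, -0.05]]]'

```text
t: 9.7
tcp_pos: [0.4453, -0.1792, 0.0839]
tool_rot: [-0.018, 0.708, 0.018, 0.706]
force: [-5.2, -1.2, 12.4]
finger_gap: 0.103
```

```bash
python3 go.py "[.4467,-.1792,.077,.050]"
```

```text
t 9.7 tcp [ 0.4453 -0.1792  0.0839] F [-5.2267 -1.1562 12.3777] T [-0.2994  1.0163  0.0327] gap 0.10264856394252017 q [-0.6151  0.5885  1.9158 -0.0025  0.6396 -0.6641]
toolx [-0.0027  0.0001 -1.    ] yaw tool z 0.05099458459768885
turn 0.0009945845976888634 then shift mm [ 6.8793 -0.0248  1.4318]
```

>>> arm_command --series '[[[1, 0, -1, 0.05], [1, 0, -0.5, -0.1], [1, 0, 0, 0.1], [1, 0, 0, -0.1], [1, 0, 0, 0.1], [0, 0, 0, -0.05]]]'

```text
t: 10.3
tcp_pos: [0.4458, -0.1801, 0.0795]
tool_rot: [-0.018, 0.706, 0.017, 0.708]
force: [-1.5, 0.1, 5.5]
finger_gap: 0.105
```

```bash
python3 go.py "[.4467,-.1792,.077,.050]"
```

```text
t 10.3 tcp [ 0.4458 -0.1801  0.0795] F [-1.5016  0.1075  5.5444] T [-0.1272  0.1368 -0.0489] gap 0.10462623199529321 q [-0.6166  0.5967  1.9202 -0.0007  0.6219 -0.666 ]
toolx [ 0.0021 -0.002  -1.    ] yaw tool z 0.04998688320941231
turn -1.3116790587686111e-05 then shift mm [2.4596 0.8084 0.959 ]
```

>>> arm_command --series '[[[1, 0, 0, 0.05], [0.5, 0, 0, -0.1], [0.5, 0, 0, 0.1], [0.5, 0, 0, -0.1], [0.5, 0, 0, 0.05], [0, 0, 0, 0]]]'

```text
t: 10.9
tcp_pos: [0.4458, -0.1796, 0.0771]
tool_rot: [-0.018, 0.706, 0.017, 0.708]
force: [-1.7, 1.7, 16.9]
finger_gap: 0.106
```

```bash
python3 go.py "[.4467,-.1792,.077,.050]"
```

```text
t 10.9 tcp [ 0.4458 -0.1796  0.0771] F [-1.7265  1.6507 16.9488] T [ 0.2701  0.2419 -0.0358] gap 0.10616073239254353 q [-0.6161  0.6013  1.9216  0.0002  0.6163 -0.6657]
toolx [ 0.0021 -0.0013 -1.    ] yaw tool z 0.04942126644262485
turn -0.000578733557375255 then shift mm [0.1243 0.3662 0.9346]
```

>>> arm_command --series '[[[0.7, 0, 0, 0.05], [0.7, 0, 0, -0.1], [0.6, 0, 0, 0.1], [0, 0, 0, -0.1], [0, 0, 0, 0.05], [0, 0, 0, 0]]]'

```text
t: 11.5
tcp_pos: [0.446, -0.1803, 0.0769]
tool_rot: [-0.019, 0.706, 0.017, 0.708]
force: [-5.2, 1.4, 31.4]
finger_gap: 0.104
```

```bash
python3 go.py "[.4467,-.1792,.077,.050]"
```

```text
t 11.5 tcp [ 0.446  -0.1803  0.0769] F [-5.1532  1.4061 31.3793] T [0.1509 0.909  0.0772] gap 0.10353175744617565 q [-0.6165  0.6016  1.9219 -0.0012  0.6135 -0.6658]
toolx [ 0.0034 -0.0032 -1.    ] yaw tool z 0.05034353719175462
turn 0.00034353719175461706 then shift mm [-0.0918  1.0521  0.7241]
```

Seated: the TCP stopped at the expected height with 31 N of reaction. Easing the push a little, then turning.

>>> arm_command --series '[[[-0.7, 0, -0.4, 0], [0, 0, 0, 0.1], [0, 0, 0, 0.12], [0, 0, 0, 0.12], [0, 0, 0, 0.12], [0, 0, 0, 0]]]'

```text
t: 12.1
tcp_pos: [0.446, -0.1805, 0.077]
tool_rot: [0.144, 0.691, -0.145, 0.694]
force: [-2.3, -0.2, 27.6]
finger_gap: 0.104
```

```bash
python3 go.py "[.446,-.1798,.077,-1.72]"
```

```text
t 12.1 tcp [ 0.446  -0.1805  0.077 ] F [-2.2805 -0.1891 27.6424] T [ 0.0897  0.6415 -0.0638] gap 0.10398255869167766 q [-0.617   0.6014  1.9221 -0.0009  0.6129 -0.2049]
toolx [ 0.0039 -0.0034 -1.    ] yaw tool z -0.41141396263368224
turn 1.3085860373663176 then shift mm [-0.0056 -0.1261 -0.6794]
```

>>> arm_command --series '[[[0, 0, 0, 0.13], [0, 0, 0, 0.13], [0, 0, 0, 0.13], [0, 0, 0, 0.13], [0, 0, 0, 0.13], [0, 0, 0, 0]]]'

```text
t: 12.7
tcp_pos: [0.4463, -0.1804, 0.077]
tool_rot: [0.358, 0.608, -0.358, 0.612]
force: [-1.5, 0.8, 22.2]
finger_gap: 0.099
```

```bash
python3 go.py "[.446,-.1798,.077,-1.72]"
```

```text
t 12.7 tcp [ 0.4463 -0.1804  0.077 ] F [-1.4838  0.7858 22.1782] T [ 0.1989  0.3739 -0.0197] gap 0.09861027890451113 q [-0.6167  0.6014  1.9219 -0.0002  0.6126  0.4452]
toolx [ 0.0045 -0.0034 -1.    ] yaw tool z -1.061811527845506
turn 0.6581884721544942 then shift mm [-0.0084 -0.4175 -0.5566]
```

>>> arm_command --series '[[[0, 0, 0, 0.13], [0, 0, 0, 0.13], [0, 0, 0, 0.13], [0, 0, 0, 0.13], [0, 0, 0, 0.1], [0, 0, 0, 0.04], [0, 0, 0, 0], [0, 0, 0, 0], [0, 0, 0, 0]]]'

```text
t: 13.6
tcp_pos: [0.4467, -0.1806, 0.077]
tool_rot: [0.536, 0.46, -0.535, 0.464]
force: [-1.4, 1.7, 23.6]
finger_gap: 0.105
```

```bash
python3 go.py "[.446,-.1798,.077,-1.72]"; python3 - <<'E'
from station import snapshot
import cv2,numpy as np
t=snapshot("top")[:,:,::-1]; s=np.mean([snapshot("scene")[:,:,::-1].astype(float) for _ in range(4)],0).astype(np.uint8)
cv2.imwrite("pics/c6.png",np.hstack([cv2.resize(s[170:245,400:500],(533,400),interpolation=cv2.INTER_CUBIC),cv2.resize(t[190:340,215:315],(267,400))]))
E
```

```text
t 13.6 tcp [ 0.4467 -0.1806  0.077 ] F [-1.3586  1.7331 23.6096] T [0.2418 0.2454 0.4045] gap 0.10464355155843204 q [-0.6164  0.6015  1.9214 -0.0008  0.612   1.1017]
toolx [ 0.0052 -0.0042 -1.    ] yaw tool z -1.717461065296349
turn 0.0025389347036510745 then shift mm [ 0.0307 -0.8622 -0.7153]
```

View pics/c6.png

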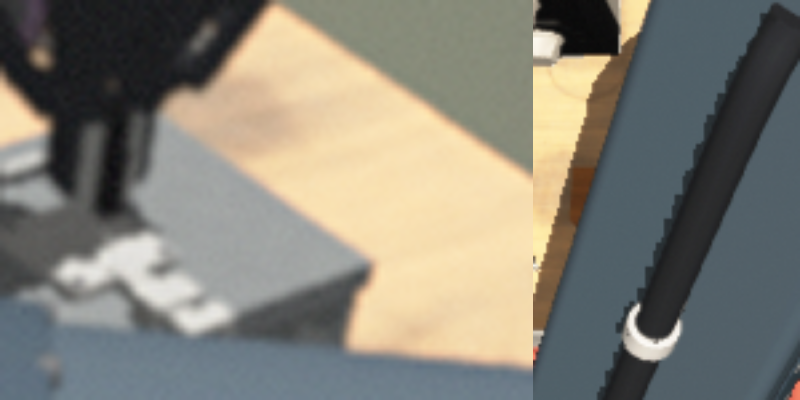

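The turn was nearly torque-free, then the torque rose to 0.40 N m, which means it's at the stop. The key is seated (24 N, same height) and gripped (gap 0.105). In the picture the head sits down on the plate, at crop (100,190).

```bash
python3 -c "
from station import ticket;print(ticket.sign_off())"; python3 go.py
```

```text
the job is handed in; nothing more can be done
None
the job is handed in; nothing more can be done
```

I took the square-headed key from the rack's left slot, put it through the keyhole and worked it fully home by rocking it past the pins. I then turned it clockwise 1.77 rad, past the quarter turn to allow for the play, and handed the job in at about 14 s with the key still gripped and held turned.

**Last checks:**
- **Fully home:** the TCP stopped at z = 0.077 m, the height expected with the shoulder on the plate. It still read about 24 N of upward reaction.
- **At the stop:** the moment about z stayed near zero during the turn, then rose to 0.40 N m at the end.
- **In the hand:** the finger gap read 0.105, as it did at the grasp, at 80 N grip.

**Not confirmed:**
- **Bolt:** the arm hid most of the lid, so I infer that the bolt is drawn from the torque at the stop.
- **Round-headed key:** it was last seen in its slot just after I lifted the square key. The arm hid it in the final picture.
- **Timer and jar:** the last sight of them was just after the lift, when both stood upright. I carried the key across with its tip well above both (about 0.17 m), and no contact force showed on the way.

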